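# Set the two side slides of an injection mould on their stop pins

## Robot

A 6-joint arm with a two-finger parallel gripper is mounted at the origin on the work surface. World frame = base frame: x ahead of the robot, y to its left, z up, the work surface at z = 0. Lengths are in mm, angles in rad, forces in N, time in s.
With the tool pointing down it reaches from about 275 to 850 mm from the base axis. Payload 19 kg.
Tool frame: the origin (TCP) lies at the centre of the arm's flange, where the gripper is bolted on; the fingertips stand 173 mm ahead of it and the grasp point (between the pads) lies 155 mm ahead of it; z points along the fingers, y is the direction in which the jaws open and shut (so a half turn about z gives the same grasp; the last joint's range is limited). The gripper opens to 85 mm and grips with 20 to 120 N. Pads are 22 mm wide; open, the fingers measure 114 mm over their backs; the gripper's body (76 mm by 85 mm) begins 54 mm behind the grasp point. The pads swing forward as they close: fully open they stand 13 mm farther back than shut.
Start: joints at [1.083, 0.15, 1.437, -0, 1.554, -0.134], TCP at [199.228, 539.37, 404.667] pointing down, gripper open.
Joint ranges: [-2.8, 2.8], [-0.68, 2.1], [0.12, 2.68], [-1.39, 4.53], [0.16, 2.79], [-2.81, 2.81]. Speed limits (rad/s): [1.89, 1.89, 2.22, 3.01, 3.01, 3.01].

## Interface

Orientations are given as a unit quaternion [w, x, y, z].
In Python, from rig import robot, cams gives the robot as it stands. The module is installed in compiled form; this text tells all that it offers.
- The arm moves only by the tool carry_out, never from a script. Its argument "rows" is a list of rows, each an object with "grip": the closure in counts, from 0 (fully open) to 255 (shut); "dp": the shift along the tool's x, y, z in m, a list of three; "delta_rot": the turn, a rotation vector about the tool's x, y, z in rad, a list of three. In form: [{"grip": grip, "dp": [tx, ty, tz], "delta_rot": [ax, ay, az]}, ...]. A call has 1 to 5 rows; each row is the pose to reach, as a shift and turn from the pose commanded when the call began, along the tool's axes at that moment; what a row does not reach only later rows make up. A row lasts 1/10 s, in which the tool goes at most 50 mm and 8.59 degrees, less where a joint would pass 70% of its speed; a pose out of reach is approached as far as the arm can. A call with a gripper value outside its range is refused whole. The fingers move at their own pace and stop on an object; the grip force is fixed at half the most. Time passes only in rows, so rows that repeat a pose let the fingers close. It gives the time, the measured TCP pose, the force and the opening at its end, in the units of the state.
- robot.state(): the state, without advancing time (a new reading comes with each control period).
- cams.get_image(name): name is "scene" or "top" or "wrist"; returns the picture (480x640x3 uint8, red, green, blue); there is no depth.
- cams.camera_model(name): a dict with "intrinsics" (3x3 intrinsics, pixels), "dist" ([k1, k2, p1, p2, k3] as OpenCV has them; the pictures are not rectified), "R" (3x3) and "t" (3): a world point X has camera coordinates R X + t. Camera axes: x right, y down, z forward; pixel columns grow to the right and rows downward; lengths in mm; the calibration is good to about 2 mm. A picture is of the moment at which its call begins: read the wrist's pose just before it. camera_model takes no time and is no camera call; for the wrist camera it gives the pose at the moment of the call.
- robot.hand_in(): hands the job in, once; it reports no verdict.
The state is a dict: "time": time; "joints": joint angles; "qd": joint speeds; "joint_torque": joint torques, N m; "eef_pos": TCP position; "tcp_rot": TCP orientation; "wrist_force": force on the tool from outside, world axes, zero at the start; "wrist_torque": the same for the moment, N m; "opening": opening from 0.0 (shut) to 1.0 (fully open).
Only numpy, scipy, OpenCV 4.12 (cv2) and the standard library are available. Lean on these libraries where they do the work, as an engineer would, in place of code of your own. Each camera call takes 0.05 s, during which the arm holds its last target. There are 200 camera calls.

## Task

Set both side slides of the mould half on the bench, in either order: with your fingertips push each one straight in against its spring until it is fully home on the centre block, then let go so that it comes back and its sprung stop pin catches it at mid travel. Finish with both slides caught at mid travel and your hand clear. Only push, grip and lift nothing, and leave the loose parts on and around the mould where they are.

Things in the scene. Friction and masses are not known exactly. Their poses are not given: they have to be found in the camera images.
- mould: steel mould half fixed on the bench: clamp plate 220 x 280 x 20 mm, on it the mould plate 200 (x) x 248 (y) mm, top 60 mm above the bench. Origin on the bench under its centre, z up. Centre block 92 x 60 mm, 37 mm above the plate. One slide at the +y end (left), one at the -y end (right), on x = 0, heels 130 mm from the centre at the start. Four guide posts, 22 mm thick, 58 mm high, at x +-84, y +-106 mm.
- left_heel (a point): middle of the flat upright lower part of the left (+y) slide's heel, the outer end face to push: 72 mm wide, 24 mm high, bevelled above. 12 mm above the mould plate, 72 mm above the bench; moves with the slide. x axis: level, push direction; z up. Slide: steel, 56 mm long, 72 wide, 40 high, 0.9 kg, between two gibs 16 mm high which end 8 mm inside the heel when out, 18 mm outside it when home.
- right_heel (a point): middle of the flat upright lower part of the right (-y) slide's heel, the outer end face to push: 72 mm wide, 24 mm high, bevelled above. 12 mm above the mould plate, 72 mm above the bench; moves with the slide. x axis: level, push direction; z up. Slide: steel, 56 mm long, 72 wide, 40 high, 0.9 kg, between two gibs 16 mm high which end 8 mm inside the heel when out, 18 mm outside it when home.
- slide_left (a joint): travel of the left slide in m: 0 fully out (start), grows inwards, towards the mould's centre, to 0.026 fully home, where its core pin seats on the centre block (hard stop). A return spring pushes it out with 5 N at 0 rising to 9 N at 0.026, plus about 1 N friction. Let go from home it comes back and is caught by the stop pin at about 0.0135; let go before the pin has caught (short of 0.014) it springs out to 0.
- slide_right (a joint): travel of the right slide in m: 0 fully out (start), grows inwards, towards the mould's centre, to 0.026 fully home, where its core pin seats on the centre block (hard stop). A return spring pushes it out with 5 N at 0 rising to 9 N at 0.026, plus about 1 N friction. Let go from home it comes back and is caught by the stop pin at about 0.0135; let go before the pin has caught (short of 0.014) it springs out to 0.
- pin_left (a joint): position of the left stop pin (8 mm thick, sprung, from the side) in m: 0 drawn back, riding on the slide's flank (start); 0.0065 sprung into the slot in the flank, which happens once the slide is past 0.014. Moved by its own spring only; pushing the slide in never releases it.
- pin_right (a joint): position of the right stop pin (8 mm thick, sprung, from the side) in m: 0 drawn back, riding on the slide's flank (start); 0.0065 sprung into the slot in the flank, which happens once the slide is past 0.014. Moved by its own spring only; pushing the slide in never releases it.
- left_knob (a point): black pull knob (16 mm across, 14 mm long) of the index plunger screwed into the left slide's bronze gib, on the mould's +x side; point: middle of its outer end. It moves with the stop pin, 6.5 mm towards the slide when the pin springs into its slot. It needs no handling.
- right_knob (a point): black pull knob (16 mm across, 14 mm long) of the index plunger screwed into the right slide's bronze gib, on the mould's +x side; point: middle of its outer end. It moves with the stop pin, 6.5 mm towards the slide when the pin springs into its slot. It needs no handling.
- bush: loose flanged steel guide bush, 37 mm across, 40 mm high, standing on the mould plate between centre block and +x edge; bystander. Origin centre of its underside.
- angle_pin: loose steel angle pin standing on its head on the bench in front of or behind the mould, 12 mm thick, head 19 mm, 66 mm high; bystander. Origin centre of its underside.
- ball_cage: loose ball cage of a guide post standing on the bench behind or in front of the mould, grey sleeve 31 mm across, 56 mm high; bystander. Origin centre of its underside.
- lock_block: loose steel locking wedge block on the bench behind the mould, 34 x 56 mm, 38 mm high; bystander. Origin centre of its underside.
- hex_key: loose L-shaped hex key lying on the mould plate in front of the centre block, 80 mm long arm along its x, 20 mm short arm, 6 mm thick; bystander. Origin under the middle of the long arm.
- hammer: loose copper hammer with wooden handle lying on the bench outside the right slide, 220 mm long along its x, 26 mm high; bystander. Origin under the middle of its length.
- oil_bottle: white oil bottle standing on the bench outside the left slide, 52 mm across, 140 mm high; bystander. Origin centre of its underside.

How it is judged (in metres and radians):
On the way, in this order (a step that is already met when the one before it is completed fails the run):
1. one slide, whichever comes first, is pushed fully home (past 23.5 mm of its 26 mm) (value of joint any of slide_left, slide_right above 0.0235 m), for 0.05 s.
2. the other slide is pushed fully home (past 23.5 mm) while the first one rests caught on its stop pin at mid travel (((value of joint slide_left above 0.0235 m and value of joint slide_right between 0.012 and 0.016 m and value of joint pin_right above 0.005 m) or (value of joint slide_right above 0.0235 m and value of joint slide_left between 0.012 and 0.016 m and value of joint pin_left above 0.005 m))), for 0.05 s.
At the end, for the whole second after the job is handed in: both slides stand still at mid travel, 12 to 16 mm in, with their stop pins sprung into the slots (more than 5 of 6.5 mm) (value of joint slide_left between 0.012 and 0.016 m and value of joint each of pin_left, pin_right above 0.005 m and value of joint slide_right between 0.012 and 0.016 m and velocity of joint slide_left between -0.005 and 0.005 m/s and velocity of joint slide_right between -0.005 and 0.005 m/s); the robot touches nothing.
It fails at once if a loose part on or around the mould is shifted or lifted by more than 15 mm (distance of any of bush, angle_pin, ball_cage, lock_block, hex_key, hammer, oil_bottle from where it was at the start of the episode above 0.015 m).
It fails at once if a standing loose part is tipped over (angle between any of bush, angle_pin, ball_cage, oil_bottle's own z axis and vertical above 0.5 rad).
It fails at once if a slide is taken between the fingers instead of being pushed (the point between the finger pads comes inside the slide's outline) ((x of the grasp point in the frame of left_heel between 0.012 and 0.056 m and y of the grasp point in the frame of left_heel between -0.032 and 0.032 m and z of the grasp point in the frame of left_heel between -0.012 and 0.034 m) or (x of the grasp point in the frame of right_heel between 0.012 and 0.056 m and y of the grasp point in the frame of right_heel between -0.032 and 0.032 m and z of the grasp point in the frame of right_heel between -0.012 and 0.034 m)).
It also fails if it takes over 48 s, if anything falls off the work surface, if the arm or the gripper's body presses on something with over 40 N, if the wrist force passes 120 N, or if a joint passes its speed limit or range.

## Working session

There is one attempt and no reset: what is moved stays moved. The work goes in short steps, Python scripts to look and compute and a tool call to move; the robot and the scene stay as the last step left them, time stands still between calls to the robot, and variables do not carry over. Pictures are saved under pics/ and viewed, about 8 in all and at most 12, crops included, and the job is handed in when it is done.

Besides the shell and the picture viewer there is one more tool, called by a JSON object that holds its "api" and its "payload", one argument or row to a line. carry_out: Moves the arm, as the interface text tells. Its arguments: {"type":"object","properties":{"rows":{"type":"array","items":{"type":"object","properties":{"grip":{"type":"number"},"dp":{"type":"array","items":{"type":"number"}},"delta_rot":{"type":"array","items":{"type":"number"}}}}}},"required":["rows"]}

```bash
mkdir -p pics
python3 - <<'E'
from rig import robot,cams
import cv2,numpy as np
s=robot.state();print({k:np.round(v,3) for k,v in s.items()})
for n in("scene","top"):
    cv2.imwrite(f"pics/{n}1.png",cams.get_image(n)[:,:,::-1])
for n in("scene","top","wrist"):
    m=cams.camera_model(n)
    print(n,{k:np.round(m[k],4).tolist() for k in m})
E
```

```text
{'time': np.float64(0.0), 'joints': array([ 1.083,  0.151,  1.438, -0.   ,  1.554, -0.134]), 'qd': array([ 0.001, -0.001, -0.001, -0.001, -0.002, -0.001]), 'joint_torque': array([-1.0000e-03, -7.1305e+01, -5.7088e+01, -0.0000e+00,  9.0000e-03,
       -0.0000e+00]), 'eef_pos': array([199.236, 539.351, 404.103]), 'tcp_rot': array([-0.   ,  0.176,  0.984, -0.001]), 'wrist_force': array([-0.051,  0.39 ,  0.168]), 'wrist_torque': array([ 0.024,  0.025, -0.083]), 'opening': np.float64(0.999)}
scene {'intrinsics': [[625.0545, 0.0, 317.7623], [0.0, 625.0545, 247.6248], [0.0, 0.0, 1.0]], 'dist': [0.0529, 0.0, 0.0, 0.0, 0.0], 'R': [[0.791, 0.6118, -0.0071], [0.3466, -0.4576, -0.8188], [-0.5042, 0.6452, -0.574]], 't': [-494.211, -119.0257, 1722.1261]}
top {'intrinsics': [[560.6438, 0.0, 313.9335], [0.0, 560.6438, 231.0797], [0.0, 0.0, 1.0]], 'dist': [-0.0168, 0.0, 0.0, 0.0, 0.0], 'R': [[0.004, -0.9994, 0.0329], [-0.9834, -0.0099, -0.1814], [0.1816, -0.0317, -0.9829]], 't': [10.2106, 609.4491, 1037.1852]}
wrist {'intrinsics': [[423.123, 0.0, 315.1359], [0.0, 423.123, 241.073], [0.0, 0.0, 1.0]], 'dist': [0.0205, 0.0, 0.0, 0.0, 0.0], 'R': [[0.346, 0.9382, -0.0015], [0.8998, -0.3314, 0.284], [0.2659, -0.0996, -0.9588]], 't': [-573.3707, -38.4759, 380.016]}
```

View pics/top1.png

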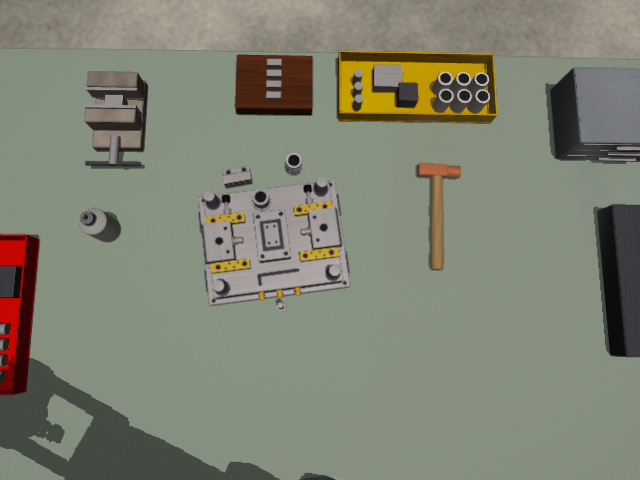

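View pics/scene1.png

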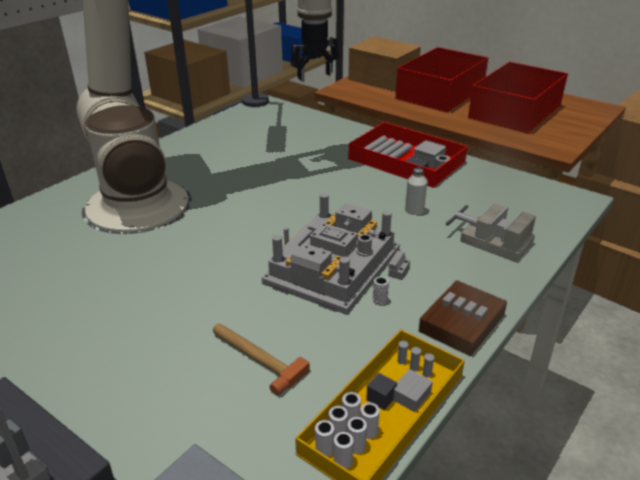

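The mould is turned a few degrees, with its centre near pixel (272,236) in the top view. The bottle is at (95,222), well outside the left heel, and the hammer is at (437,215), outside the right. I'll enlarge the mould for a fit.

Run:
```python
import cv2
a=cv2.imread("pics/top1.png")[165:315,180:370]
cv2.imwrite("pics/crop1.png",cv2.resize(a,None,fx=4,fy=4,interpolation=cv2.INTER_CUBIC))
```

```text
(no output)
```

View pics/crop1.png

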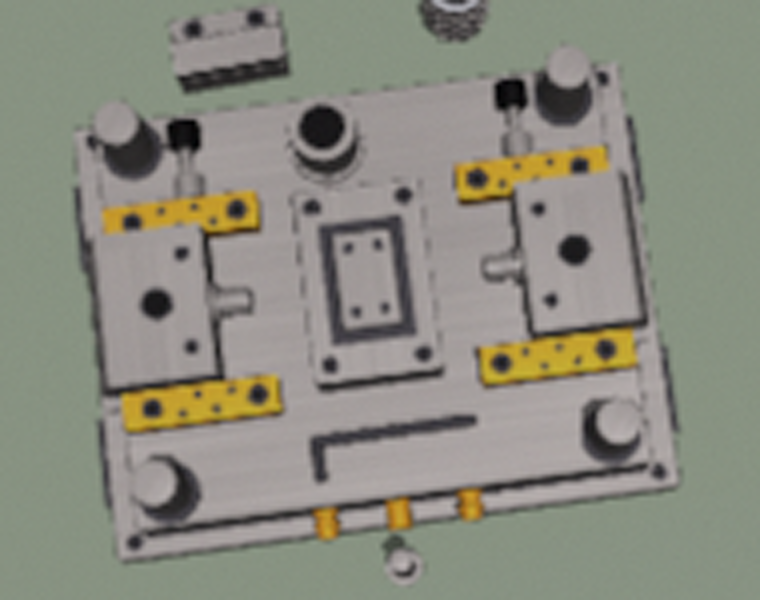

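Crop pixels: post tops at (118,118), (568,68), (612,418) and (155,482). The block's top corners are near (297,198), (412,183), (440,365) and (318,378). Next I fit x, y and yaw.

```bash
cat > h.py <<'E'
import numpy as np,cv2
from scipy.optimize import least_squares
from scipy.spatial.transform import Rotation as Ro
from rig import robot,cams
def proj(m,X):
    return cv2.projectPoints(np.float64(X).reshape(-1,3),cv2.Rodrigues(m["R"])[0],np.float64(m["t"]),np.float64(m["intrinsics"]),np.float64(m["dist"]))[0][:,0]
def w(p,L):
    c,s=np.cos(p[2]),np.sin(p[2]);L=np.float64(L)
    return np.c_[p[0]+c*L[:,0]-s*L[:,1],p[1]+s*L[:,0]+c*L[:,1],L[:,2]]
def toolinfo():
    s=robot.state();q=s["tcp_rot"];return s,Ro.from_quat([q[1],q[2],q[3],q[0]]).as_matrix()
E
python3 - <<'E'
from h import *
m={k:np.array(v) for k,v in cams.camera_model("top").items()}
L=[(84,106,118),(84,-106,118),(-84,-106,118),(-84,106,118),(-110,140,20),(-110,-140,20),(46,30,97),(46,-30,97),(-46,-30,97),(-46,30,97)]
uv=np.array([(118,118),(568,68),(612,418),(155,482),(122,560),(680,486),(297,198),(412,183),(440,367),(318,380)])
px=(uv+.5)/4-.5+[180,165]
r=least_squares(lambda p:(proj(m,w(p,L))-px).ravel(),[450,70,.1],loss="soft_l1")
print(r.x,np.round(r.fun.reshape(-1,2),1).tolist())
p=r.x;np.save("p.npy",p)
print("heels",w(p,[(0,130,72),(0,-130,72)]))
s,R=toolinfo();print(R.round(3).tolist())
# bystanders: bottle top(z140), hammer (z~20), angle pin
def back(u,z):
    return least_squares(lambda q:(proj(m,[q[0],q[1],z])[0]-u),[450,70]).x.round(0)
print("bottle",back((88,217),140),"hammer",back((440,166),26),back((437,268),13),back((424,170),26))
# tool frame vs wrist camera
m=cams.camera_model("wrist")
print("cam in tool",R.T@(-np.array(m["R"]).T@m["t"]-s["eef_pos"]))
E
```

```text
[5.95193058e+02 9.51392353e+01 1.37645200e-01] [[-0.6, 0.8], [0.5, -0.5], [2.0, 0.8], [-0.5, 0.0], [-1.5, 0.3], [0.4, 0.1], [-1.2, -1.9], [1.8, -2.1], [0.9, -0.1], [-0.8, 0.8]]
heels [[577.35563248 223.90967532  72.        ]
 [613.03048448 -33.6312048   72.        ]]
[[-0.938, 0.346, -0.001], [0.346, 0.938, -0.001], [0.0, -0.001, -1.0]]
bottle [615. 421.] hammer [ 754. -246.] [ 544. -236.] [ 745. -213.]
cam in tool [71.32717989 -1.05525468 29.68769693]
```

The fit is good: mould at (595,95), yaw 0.138. I'll use shut fingers with tool x along the mould's +y axis for both pushes, and start by moving outside the left heel.

{"api": "carry_out", "payload": {
  "rows": [
    {"grip": 255,"dp": [-0.045,-0.013,0.01],"delta_rot": [0,0,0.11]},
    {"grip": 255,"dp": [-0.09,-0.026,0.02],"delta_rot": [0,0,0.22]},
    {"grip": 255,"dp": [-0.135,-0.039,0.03],"delta_rot": [0,0,0.33]},
    {"grip": 255,"dp": [-0.18,-0.052,0.04],"delta_rot": [0,0,0.44]},
    {"grip": 255,"dp": [-0.222,-0.065,0.05],"delta_rot": [0,0,0.54]}
  ]
}}

```text
time: 0.6
eef_pos: [386.3, 400.0, 354.1]
tcp_rot: [-0.0, 0.434, 0.901, -0.0]
wrist_force: [1.1, 0.2, -0.6]
opening: 0.143
```

```bash
cat > go.py <<'E'
import sys
from h import *
# usage: go.py localx localy tipz : remaining shift in tool axes and turn to yaw (tool x = mould +y)
p=np.load("p.npy");s,R=toolinfo()
if len(sys.argv)>1:
    a=[float(v) for v in sys.argv[1:4]]
    T=w(p,[(a[0],a[1],a[2]+173)])[0]
    print("dp mm",(R.T@(T-s["eef_pos"])).round(1))
Rt=np.c_[[-np.sin(p[2]),np.cos(p[2]),0],[np.cos(p[2]),np.sin(p[2]),0],[0,0,-1]]
print("rot",Ro.from_matrix(R.T@Rt).as_rotvec().round(4),"t",round(s["time"],2),"eef",s["eef_pos"].round(1),"F",s["wrist_force"].round(1),"open",s["opening"])
c,d=np.cos(p[2]),np.sin(p[2]);e=s["eef_pos"]-[p[0],p[1],0]
print("local",(c*e[0]+d*e[1]).round(1),(-d*e[0]+c*e[1]).round(1),"tipz",(e[2]-173).round(1),"Fy_local",round(-d*s["wrist_force"][0]+c*s["wrist_force"][1],1))
E
python3 go.py 0 170 130
```

```text
dp mm [-222.4   60.2   51.1]
rot [-3.000e-04  2.000e-04  5.347e-01] t 0.6 eef [386.3 400.  354.1] F [ 1.1  0.2 -0.6] open 0.14334840756776962
local -165.1 330.6 tipz 181.1 Fy_local 0.0
```

{"api": "carry_out", "payload": {
  "rows": [
    {"grip": 255,"dp": [-0.045,0.012,0.01],"delta_rot": [0,0,0.11]},
    {"grip": 255,"dp": [-0.09,0.024,0.02],"delta_rot": [0,0,0.22]},
    {"grip": 255,"dp": [-0.135,0.036,0.03],"delta_rot": [0,0,0.33]},
    {"grip": 255,"dp": [-0.18,0.048,0.04],"delta_rot": [0,0,0.44]},
    {"grip": 255,"dp": [-0.222,0.06,0.05],"delta_rot": [0,0,0.535]}
  ]
}}

```text
time: 1.1
eef_pos: [572.2, 264.4, 303.9]
tcp_rot: [-0.0, 0.657, 0.754, -0.0]
wrist_force: [0.4, -0.1, -0.3]
opening: -0.001
```

{"api": "carry_out", "payload": {
  "rows": [
    {"grip": 255,"dp": [0,0,0],"delta_rot": [0,0,0]},
    {"grip": 255,"dp": [0,0,0],"delta_rot": [0,0,0]}
  ]
}}

```text
time: 1.3
eef_pos: [571.3, 265.3, 303.8]
tcp_rot: [-0.0, 0.656, 0.755, -0.001]
wrist_force: [0.1, -0.2, -0.3]
opening: -0.003
```

```bash
python3 go.py 0 146 68
python3 - <<'E'
from h import *
p=np.load("p.npy")
m=cams.camera_model("wrist");m={k:np.array(v) for k,v in m.items()}
a=cams.get_image("wrist")[:,:,::-1].copy()
cv2.imwrite("pics/w1raw.png",a)
H=[(-36,130,60),(36,130,60),(36,130,84),(-36,130,84),(84,106,118),(-84,106,118),(84,-106,118),(-84,-106,118)]
u=proj(m,w(p,H));print(u.round(0).tolist())
for q in u: cv2.drawMarker(a,tuple(int(v) for v in q),(0,0,255),0,12)
cv2.imwrite("pics/w1.png",a)
E
```

```text
dp mm [-25.8   0.4  62.8]
rot [-0.0017  0.0002  0.0032] t 1.3 eef [571.3 265.3 303.8] F [ 0.1 -0.2 -0.3] open -0.0027262271357361505
local -0.4 171.9 tipz 130.8 Fy_local -0.2
[[251.0, 325.0], [380.0, 326.0], [387.0, 348.0], [244.0, 348.0], [506.0, 438.0], [125.0, 436.0], [461.0, 750.0], [167.0, 748.0]]
```

View pics/w1.png

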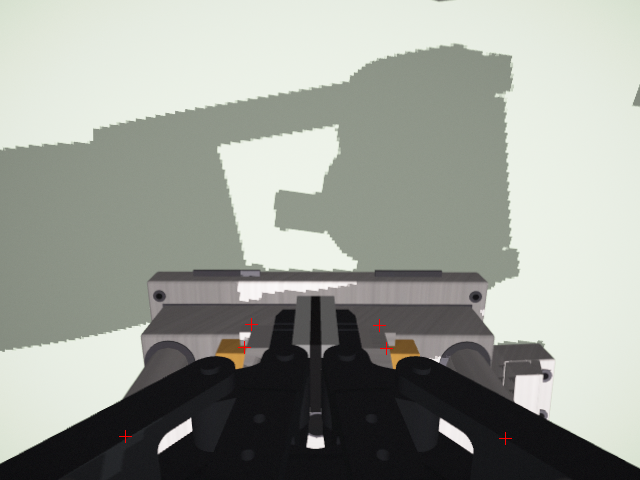

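The predicted heel corners (251–387, rows 325–348) sit on the slide between the gibs, and the lateral error is about 1 mm. Next I descend just outside the heel, then creep in.

{"api": "carry_out", "payload": {
  "rows": [
    {"grip": 255,"dp": [-0.006,0,0.025],"delta_rot": [0,0,0.003]},
    {"grip": 255,"dp": [-0.012,0,0.045],"delta_rot": [0,0,0.003]},
    {"grip": 255,"dp": [-0.017,0,0.063],"delta_rot": [0,0,0.003]},
    {"grip": 255,"dp": [-0.017,0,0.063],"delta_rot": [0,0,0.003]}
  ]
}}

```text
time: 1.75
eef_pos: [571.9, 249.6, 239.9]
tcp_rot: [-0.001, 0.656, 0.755, -0.001]
wrist_force: [0.3, 0.6, -0.1]
opening: -0.002
```

{"api": "carry_out", "payload": {
  "rows": [
    {"grip": 255,"dp": [-0.006,0,0],"delta_rot": [0,0,0]},
    {"grip": 255,"dp": [-0.012,0,0],"delta_rot": [0,0,0]},
    {"grip": 255,"dp": [-0.018,0,0],"delta_rot": [0,0,0]},
    {"grip": 255,"dp": [-0.022,0,0],"delta_rot": [0,0,0]},
    {"grip": 255,"dp": [-0.022,0,0],"delta_rot": [0,0,0]}
  ]
}}

```text
time: 2.25
eef_pos: [576.4, 227.2, 243.0]
tcp_rot: [0.0, 0.656, 0.754, 0.001]
wrist_force: [-0.4, 2.8, 2.1]
opening: -0.002
```

```bash
python3 go.py 0 115 68
```

```text
dp mm [-18.4   0.5   2. ]
rot [ 0.0017 -0.0008  0.0013] t 2.25 eef [576.4 227.2 243. ] F [-0.4  2.8  2.1] open -0.0016845765610297013
local -0.5 133.4 tipz 70.0 Fy_local 2.8
```

{"api": "carry_out", "payload": {
  "rows": [
    {"grip": 255,"dp": [-0.003,0,0.002],"delta_rot": [0,0,0]},
    {"grip": 255,"dp": [-0.006,0,0.002],"delta_rot": [0,0,0]},
    {"grip": 255,"dp": [-0.006,0,0.002],"delta_rot": [0,0,0]}
  ]
}}

```text
time: 2.55
eef_pos: [577.2, 221.6, 240.7]
tcp_rot: [0.0, 0.656, 0.755, 0.001]
wrist_force: [-0.2, 6.1, 3.0]
opening: 0.0
```

```bash
python3 go.py 0 115 68
```

```text
dp mm [-12.7   0.4  -0.3]
rot [ 0.0017 -0.001   0.0015] t 2.55 eef [577.2 221.6 240.7] F [-0.2  6.1  3. ] open 1.0870408592206292e-05
local -0.4 127.7 tipz 67.7 Fy_local 6.1
```

In contact, at about 6 N. I keep pushing.

{"api": "carry_out", "payload": {
  "rows": [
    {"grip": 255,"dp": [-0.004,0,0],"delta_rot": [0,0,0]},
    {"grip": 255,"dp": [-0.008,0,0],"delta_rot": [0,0,0]},
    {"grip": 255,"dp": [-0.012,0,0],"delta_rot": [0,0,0]},
    {"grip": 255,"dp": [-0.012,0,0],"delta_rot": [0,0,0]}
  ]
}}

```text
time: 2.95
eef_pos: [578.8, 210.4, 240.7]
tcp_rot: [-0.0, 0.656, 0.755, 0.002]
wrist_force: [-0.6, 15.4, 2.3]
opening: -0.002
```

```bash
python3 go.py 0 115 68; python3 -c "
from rig import cams;import cv2
cv2.imwrite('pics/w2.png',cams.get_image('wrist')[:,:,::-1])"
```

```text
dp mm [-1.4  0.4 -0.3]
rot [ 0.0019 -0.0028  0.0016] t 2.95 eef [578.8 210.4 240.7] F [-0.6 15.4  2.3] open -0.0018616062458497009
local -0.4 116.4 tipz 67.7 Fy_local 15.3
```

View pics/w2.png

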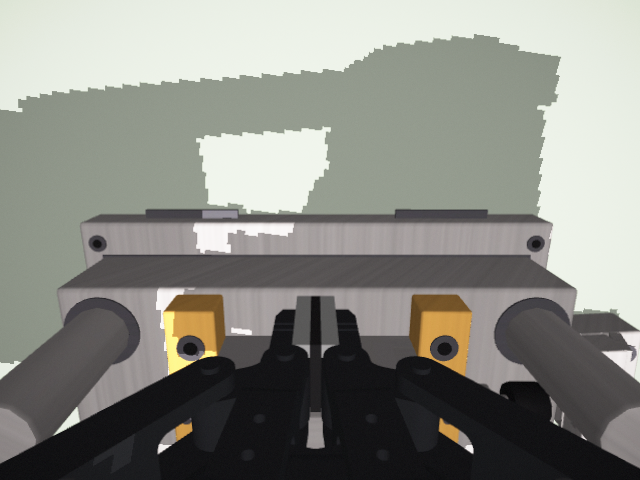

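The slide is well inside the gibs (heel edge at row ~336) and the force jumped to 15 N, so the stop is near. I press a little more to confirm.

{"api": "carry_out", "payload": {
  "rows": [
    {"grip": 255,"dp": [-0.002,0,0],"delta_rot": [0,0,0]},
    {"grip": 255,"dp": [-0.003,0,0],"delta_rot": [0,0,0]},
    {"grip": 255,"dp": [-0.003,0,0],"delta_rot": [0,0,0]}
  ]
}}

```text
time: 3.3
eef_pos: [578.8, 209.5, 240.8]
tcp_rot: [-0.002, 0.656, 0.755, 0.003]
wrist_force: [-2.1, 36.6, 1.0]
opening: 0.003
```

```bash
python3 go.py 0 113 68
```

```text
dp mm [-2.5  0.5 -0.2]
rot [ 0.0024 -0.0067  0.0026] t 3.3 eef [578.8 209.5 240.8] F [-2.1 36.6  1. ] open 0.003300525872158503
local -0.5 115.5 tipz 67.8 Fy_local 36.6
```

The hard stop is confirmed: 37 N with under 1 mm of movement. I back off steadily.

{"api": "carry_out", "payload": {
  "rows": [
    {"grip": 255,"dp": [0.005,0,0],"delta_rot": [0,0,0]},
    {"grip": 255,"dp": [0.01,0,0],"delta_rot": [0,0,0]},
    {"grip": 255,"dp": [0.016,0,0],"delta_rot": [0,0,0]},
    {"grip": 255,"dp": [0.025,0,0],"delta_rot": [0,0,0]},
    {"grip": 255,"dp": [0.045,0,0],"delta_rot": [0,0,0]}
  ]
}}

```text
time: 3.8
eef_pos: [573.1, 250.8, 240.1]
tcp_rot: [0.0, 0.657, 0.754, -0.0]
wrist_force: [-0.7, 0.3, 0.4]
opening: -0.0
```

{"api": "carry_out", "payload": {
  "rows": [
    {"grip": 255,"dp": [0,0,-0.04],"delta_rot": [0,0,0]},
    {"grip": 255,"dp": [0,0,-0.08],"delta_rot": [0,0,0]},
    {"grip": 255,"dp": [0,0,-0.08],"delta_rot": [0,0,0]}
  ]
}}

```text
time: 4.1
eef_pos: [573.5, 251.7, 325.7]
tcp_rot: [0.002, 0.656, 0.755, 0.003]
wrist_force: [0.4, 0.3, -0.1]
opening: -0.002
```

```bash
python3 go.py 0 -175 150
python3 - <<'E'
from h import *
p=np.load("p.npy")
m={k:np.array(v) for k,v in cams.camera_model("wrist").items()}
a=cams.get_image("wrist")[:,:,::-1].copy()
for t,c in((0,(0,0,255)),(13.5,(0,160,0)),(26,(255,0,0))):
    for x in(-36,36):
        u=proj(m,w(p,[(x,130-t,84)]))[0]
        cv2.drawMarker(a,tuple(int(v) for v in u),c,0,12)
cv2.imwrite("pics/w3.png",a)
E
```

```text
dp mm [-333.    -0.6    2.4]
rot [ 0.0081 -0.0008  0.0017] t 4.1 eef [573.5 251.7 325.7] F [ 0.4  0.3 -0.1] open -0.001760597170052563
local -0.0 158.0 tipz 152.7 Fy_local 0.3
```

View pics/w3.png

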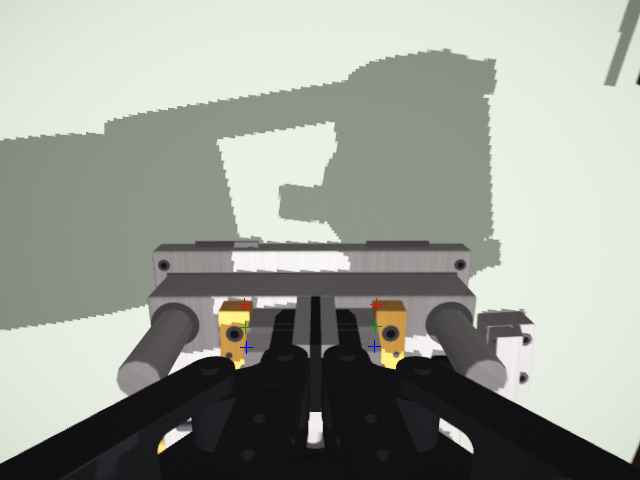

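The heel edge is at row ~327, on the green mark (13.5 mm), so the left slide is caught. Crossing over to the right side at tip height 150.

{"api": "carry_out", "payload": {
  "rows": [
    {"grip": 255,"dp": [-0.04,0,0],"delta_rot": [0,0,0]},
    {"grip": 255,"dp": [-0.085,0,0],"delta_rot": [0,0,0]},
    {"grip": 255,"dp": [-0.13,0,0],"delta_rot": [0,0,0]},
    {"grip": 255,"dp": [-0.175,0,0],"delta_rot": [0,0,0]},
    {"grip": 255,"dp": [-0.22,0,0],"delta_rot": [0,0,0]}
  ]
}}

```text
time: 4.65
eef_pos: [603.2, 31.5, 318.8]
tcp_rot: [-0.0, 0.656, 0.755, -0.0]
wrist_force: [1.1, 1.0, 0.2]
opening: 0.0
```

{"api": "carry_out", "payload": {
  "rows": [
    {"grip": 255,"dp": [-0.04,0,0],"delta_rot": [0,0,0]},
    {"grip": 255,"dp": [-0.08,0,0],"delta_rot": [0,0,0]},
    {"grip": 255,"dp": [-0.113,0,0],"delta_rot": [0,0,0]},
    {"grip": 255,"dp": [-0.113,0,0],"delta_rot": [0,0,0]},
    {"grip": 255,"dp": [-0.113,0,0],"delta_rot": [0,0,0]}
  ]
}}

```text
time: 5.15
eef_pos: [618.9, -79.2, 318.7]
tcp_rot: [-0.001, 0.657, 0.754, -0.0]
wrist_force: [-0.4, 0.8, 0.4]
opening: 0.0
```

```bash
python3 go.py 0 -155 68;  python3 - <<'E'
from h import *
p=np.load("p.npy")
m={k:np.array(v) for k,v in cams.camera_model("wrist").items()}
a=cams.get_image("wrist")[:,:,::-1].copy()
for t,c in((0,(0,0,255)),(13.5,(0,160,0)),(26,(255,0,0))):
    for x in(-36,36):
        for L in((x,-130+t,84),(x,130-t,84)):
            u=proj(m,w(p,[L]))[0]
            cv2.drawMarker(a,tuple(int(v) for v in u),c,0,12)
cv2.imwrite("pics/w4.png",a)
E
```

```text
dp mm [21.   0.5 77.7]
rot [-0.0014 -0.0005 -0.0002] t 5.15 eef [618.9 -79.2 318.7] F [-0.4  0.8  0.4] open 0.0004784008379588939
local -0.4 -176.0 tipz 145.7 Fy_local 0.9
```

View pics/w4.png

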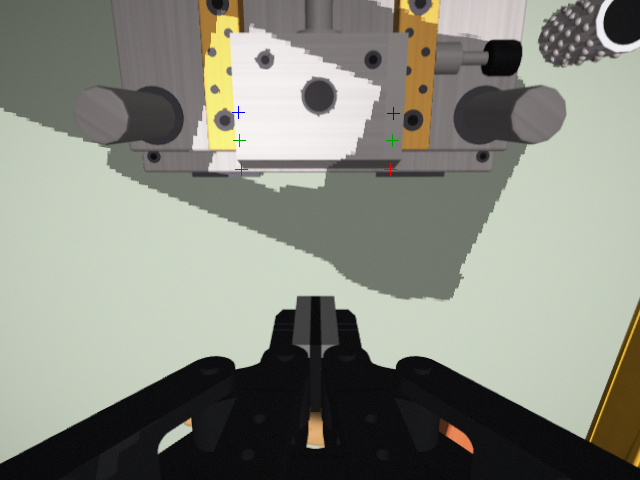

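The right slide is fully out, its heel edge on the red marks (row ~170), and the fingers are centred on it. Descending, then pushing.

{"api": "carry_out", "payload": {
  "rows": [
    {"grip": 255,"dp": [0.005,0,0.03],"delta_rot": [0,0,0]},
    {"grip": 255,"dp": [0.012,0,0.06],"delta_rot": [0,0,0]},
    {"grip": 255,"dp": [0.019,0,0.078],"delta_rot": [0,0,0]},
    {"grip": 255,"dp": [0.019,0,0.078],"delta_rot": [0,0,0]}
  ]
}}

```text
time: 5.6
eef_pos: [615.6, -57.9, 239.0]
tcp_rot: [-0.002, 0.656, 0.755, -0.001]
wrist_force: [0.7, 0.4, 0.6]
opening: 0.002
```

{"api": "carry_out", "payload": {
  "rows": [
    {"grip": 255,"dp": [0.006,0,0],"delta_rot": [0,0,0]},
    {"grip": 255,"dp": [0.012,0,0],"delta_rot": [0,0,0]},
    {"grip": 255,"dp": [0.017,0,0],"delta_rot": [0,0,0]},
    {"grip": 255,"dp": [0.021,0,0],"delta_rot": [0,0,0]},
    {"grip": 255,"dp": [0.025,0,0],"delta_rot": [0,0,0]}
  ]
}}

```text
time: 6.1
eef_pos: [613.2, -35.4, 243.0]
tcp_rot: [0.002, 0.656, 0.754, -0.0]
wrist_force: [1.3, -9.4, 4.6]
opening: -0.003
```

```bash
python3 go.py 0 -115 68
```

```text
dp mm [16.8  0.1  1.9]
rot [0.0018 0.0025 0.0012] t 6.1 eef [613.2 -35.4 243. ] F [ 1.3 -9.4  4.6] open -0.0028692897277232646
local -0.1 -131.8 tipz 70.0 Fy_local -9.5
```

{"api": "carry_out", "payload": {
  "rows": [
    {"grip": 255,"dp": [0.004,0,0.002],"delta_rot": [0,0,0]},
    {"grip": 255,"dp": [0.008,0,0.002],"delta_rot": [0,0,0]},
    {"grip": 255,"dp": [0.012,0,0.002],"delta_rot": [0,0,0]},
    {"grip": 255,"dp": [0.015,0,0.002],"delta_rot": [0,0,0]},
    {"grip": 255,"dp": [0.015,0,0.002],"delta_rot": [0,0,0]}
  ]
}}

```text
time: 6.6
eef_pos: [611.2, -20.4, 240.9]
tcp_rot: [0.001, 0.656, 0.754, 0.0]
wrist_force: [2.0, -7.6, 3.4]
opening: 0.0
```

```bash
python3 go.py 0 -113 68
```

```text
dp mm [ 3.6 -0.  -0.1]
rot [0.0021 0.002  0.0013] t 6.6 eef [611.2 -20.4 240.9] F [ 2.  -7.6  3.4] open 0.00016342152750957939
local 0.0 -116.6 tipz 67.9 Fy_local -7.8
```

Force is still spring level, so I continue to the stop.

{"api": "carry_out", "payload": {
  "rows": [
    {"grip": 255,"dp": [0.002,0,0],"delta_rot": [0,0,0]},
    {"grip": 255,"dp": [0.004,0,0],"delta_rot": [0,0,0]},
    {"grip": 255,"dp": [0.004,0,0],"delta_rot": [0,0,0]}
  ]
}}

```text
time: 6.9
eef_pos: [610.7, -16.6, 240.9]
tcp_rot: [0.002, 0.656, 0.754, 0.0]
wrist_force: [2.9, -8.4, 3.4]
opening: 0.0
```

```bash
python3 go.py 0 -113 68
```

```text
dp mm [-0.2 -0.  -0.1]
rot [0.0021 0.0022 0.0012] t 6.9 eef [610.7 -16.6 240.9] F [ 2.9 -8.4  3.4] open 0.00045139177235039386
local 0.0 -112.8 tipz 67.9 Fy_local -8.7
```

{"api": "carry_out", "payload": {
  "rows": [
    {"grip": 255,"dp": [0.002,0,0],"delta_rot": [0,0,0]},
    {"grip": 255,"dp": [0.003,0,0],"delta_rot": [0,0,0]},
    {"grip": 255,"dp": [0.003,0,0],"delta_rot": [0,0,0]}
  ]
}}

```text
time: 7.2
eef_pos: [610.5, -15.5, 241.0]
tcp_rot: [0.003, 0.657, 0.754, -0.001]
wrist_force: [4.8, -28.3, -0.6]
opening: 0.0
```

```bash
python3 go.py 0 -110 68
```

```text
dp mm [ 1.7  0.  -0. ]
rot [0.0024 0.0061 0.0004] t 7.2 eef [610.5 -15.5 241. ] F [  4.8 -28.3  -0.6] open 0.00020794308815189918
local -0.0 -111.7 tipz 68.0 Fy_local -28.7
```

The hard stop is reached at 29 N. Holding briefly, then backing off and rising clear.

{"api": "carry_out", "payload": {
  "rows": [
    {"grip": 255,"dp": [0,0,0],"delta_rot": [0,0,0]},
    {"grip": 255,"dp": [-0.006,0,0],"delta_rot": [0,0,0]},
    {"grip": 255,"dp": [-0.012,0,0],"delta_rot": [0,0,0]},
    {"grip": 255,"dp": [-0.02,0,0],"delta_rot": [0,0,0]},
    {"grip": 255,"dp": [-0.045,0,0],"delta_rot": [0,0,0]}
  ]
}}

```text
time: 7.7
eef_pos: [616.1, -57.0, 240.2]
tcp_rot: [-0.0, 0.656, 0.755, 0.0]
wrist_force: [1.2, -0.3, 0.4]
opening: -0.002
```

{"api": "carry_out", "payload": {
  "rows": [
    {"grip": 255,"dp": [-0.01,0,-0.04],"delta_rot": [0,0,0]},
    {"grip": 255,"dp": [-0.02,0,-0.085],"delta_rot": [0,0,0]},
    {"grip": 255,"dp": [-0.02,0,-0.13],"delta_rot": [0,0,0]},
    {"grip": 255,"dp": [-0.02,0,-0.15],"delta_rot": [0,0,0]},
    {"grip": 255,"dp": [-0.02,0,-0.15],"delta_rot": [0,0,0]}
  ]
}}

```text
time: 8.2
eef_pos: [618.9, -77.6, 393.7]
tcp_rot: [0.002, 0.656, 0.754, 0.001]
wrist_force: [0.6, 0.0, 0.3]
opening: 0.003
```

```bash
python3 go.py;  python3 - <<'E'
from h import *
p=np.load("p.npy")
m={k:np.array(v) for k,v in cams.camera_model("wrist").items()}
a=cams.get_image("wrist")[:,:,::-1].copy()
for t,c in((0,(0,0,255)),(13.5,(0,160,0)),(26,(255,0,0))):
    for x in(-36,36):
        for L in((x,-130+t,84),(x,130-t,84)):
            u=proj(m,w(p,[L]))[0]
            cv2.drawMarker(a,tuple(int(v) for v in u),c,0,12)
cv2.imwrite("pics/w5.png",a)
a=cams.get_image("top")[165:315,180:370,::-1]
cv2.imwrite("pics/crop2.png",cv2.resize(a,None,fx=4,fy=4,interpolation=cv2.INTER_CUBIC))
E
```

```text
rot [0.0051 0.0019 0.0013] t 8.2 eef [618.9 -77.6 393.7] F [0.6 0.  0.3] open 0.0030146206268722646
local -0.2 -174.4 tipz 220.7 Fy_local -0.0
```

View pics/w5.png

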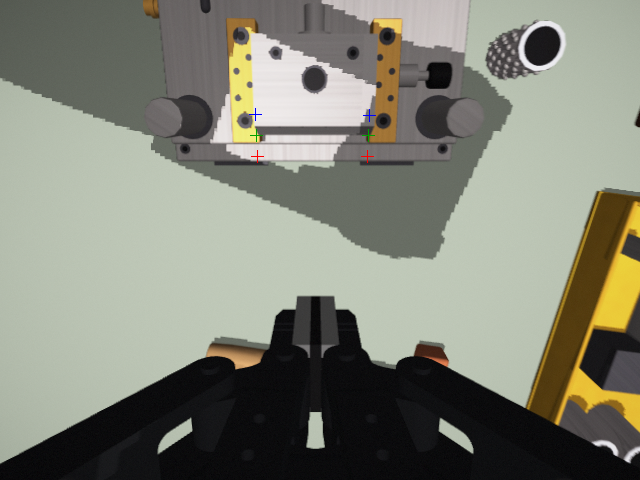

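View pics/crop2.png

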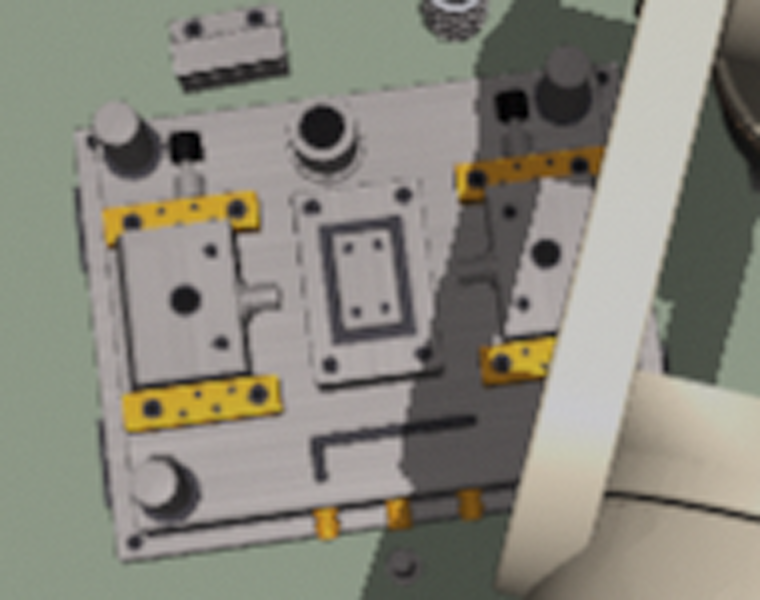

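Both slide holes have moved inwards by about 30 crop px, or 13.5 mm (left 155→185, right 575→546). Both knobs have moved in, the right heel is on the green mark, the loose parts in view have not moved, and the hand is clear.

```bash
python3 -c "
from rig import robot
print(robot.hand_in())"
```

```text
the job is handed in; nothing more can be done
None
```

I set both slides, left first and then right, and handed the job in at about 8.3 s of the 48 s allowed. No verdict was reported.

- **Pushing:** I pushed each heel with shut fingertips until it hit the hard stop. The wrist force rose to about 37 N on the left and 29 N on the right, well above the 9–10 N of spring and friction. I then backed straight off.
- **Caught at mid travel:** In the last pictures each slide stands about 13.5 mm in, and both knobs have moved in towards the slides. The wrist view of each heel agreed.
- **Hand and loose parts:** The fingertips were about 220 mm above the bench and touching nothing. The bush, ball cage, lock block, hex key and angle pin had not visibly moved. The hammer and bottle were not in full view in the last pictures, but the hand never went near them.
- **Disagreement:** The mould position I fitted from the top picture was about 2 mm off along y, because the two stops came at 115.5 mm and 111.7 mm instead of at equal distances. The force readings were therefore my check for full travel, not the position.

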